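# Press the end plug into a posting tube with the bench ratchet clamp

## Robot

A 6-joint arm with a two-finger parallel gripper is mounted at the origin on a cart in front of the work surface, level with it; the furniture and walls round the work are solid. World frame = base frame: x ahead of the robot, y to its left, z up, the work surface at z = 0. Lengths are in m, angles in rad, forces in N, time in s.
With the tool pointing down it reaches from about 0.3 to 0.85 m from the base axis. Payload 5.4 kg.
Tool frame: the origin (TCP) lies at the centre of the arm's flange, where the gripper is bolted on; the fingertips stand robot.tip_reach ahead of it and the grasp point (between the pads) lies 155 mm ahead of it (robot.tip_reach is the distance from the TCP to the fingertips, in m); z points along the fingers, y is the line along which they close (so a half turn about z gives the same grasp; the last joint's range is limited). The gripper opens to 85 mm and grips with 20 to 120 N. Pads are 22 mm wide; open, the fingers measure 114 mm over their backs; the gripper's body (76 mm by 85 mm) begins 54 mm behind the grasp point. The pads swing forward as they close: fully open they stand 13 mm farther back than shut.
Start: joints at [1.021, 0.158, 1.597, -0, 1.386, -0.21], TCP at [0.192, 0.542, 0.405] pointing down, gripper open.
Joint ranges: [-2.91, 2.91], [-0.94, 2.29], [0.18, 2.7], [-1.29, 4.43], [0.17, 2.64], [-3, 3]. Speed limits (rad/s): [2.57, 2.57, 3.14, 3.14, 3.14, 3.14].

## Interface

Orientations are given as a unit quaternion [x, y, z, w].
In Python, from cell import robot gives the robot as it stands. The module is installed in compiled form; this text tells all that it offers.
- The arm moves only by the tool drive_tool, never from a script. Its argument "motion" is a list that holds one entry, the list of rows, each a list of 4 numbers: the shift along the tool's x, y, z each as a share of 0.05 m, from -1 to 1, then the turn about the tool's z as a share of 6 degrees, from -1 to 1. A call has exactly 8 rows; each row shifts and turns the commanded pose from where the row before left it, along the tool's axes as they then stand; what a row does not reach is not made up. A row lasts 1/10 s, in which the tool goes at most 50 mm and 8.59 degrees, less where a joint would pass 70% of its speed; a pose out of reach is approached as far as the arm can. A call with a number of a shift or a turn outside -1 to 1 is refused whole. A call with a gripper value outside its range is refused whole. "claw" is the opening, from 0 (shut) to 1 (fully open), set as the call begins (left out, the last holds). The fingers move at their own pace and stop on an object; "squeeze" is the grip in N (left out, the last holds). Time passes only in rows, so rows that do not move let the fingers close, or fill a call up. It gives the time, the measured TCP pose, the force, the opening and the grip force at its end, in the units of the state.
- robot.get_obs(): the state, without advancing time (a new reading comes with each control period).
- robot.get_image(name): name is "side" or "top" or "wrist"; returns the picture (480x640x3 uint8, red, green, blue); there is no depth.
- robot.camera_info(name): a dict with "vertical_fov" (degrees; the focal length in pixels is half the picture's height over the tangent of half this angle, whatever the lens; pixels are square), "cx", "cy" (the principal point, pixels), "position" and "orientation" of the camera in the world. Camera axes: x right, y down, z forward; pixel columns grow to the right and rows downward; lengths in m; the calibration is good to about 2 mm. A picture is of the moment at which its call begins: read the wrist's pose just before it. camera_info takes no time and is no camera call; for the wrist camera it gives the pose at the moment of the call.
- robot.job_done(): hands the job in; it is judged then, once.
The state is a dict: "time": time; "joints": joint angles; "qvel": joint speeds; "joint_efforts": joint torques, N m; "position": TCP position; "tool_rot": TCP orientation; "wrist_force": force on the tool from outside, world axes, zero at the start; "moment": the same for the moment, N m; "grip_width": finger opening in m; "grasp_force": force on a finger pad.
Only numpy, scipy, OpenCV 4.12 (cv2) and the standard library are available. Lean on these libraries where they do the work, as an engineer would, in place of code of your own. Each camera call takes 0.05 s, during which the arm holds its last target. There are 200 camera calls.

## Task

Lay the posting tube in the cradle of the bench clamp with its half-inserted white plug towards the jaw, then squeeze the clamp's trigger, stroke by stroke, until the jaw has pressed the plug firmly and fully home; stop squeezing as soon as the trigger stiffens, so that the tube is not crushed. Then press the release tab so that the jaw springs all the way back, and leave the tube lying in the cradle.

Things in the scene. Friction and masses are not known exactly. Their poses are not given: they have to be found in the camera images.
- tube_mid (a point): Centre (half-way along, on the axis) of the loose posting tube: a kraft cardboard cylinder 46 mm in diameter and 120 mm long, with a white paper label round its middle, 0.12 kg, lying on its side (axis 23 mm above what it lies on). x runs along its axis; the half-inserted plug is at its -x end, the other end is closed.
- plug_face (a point): Centre of the outer face of the white plastic end plug (flange 44 mm in diameter, 4 mm thick) in the -x end of the tube; axes as the tube's.
- plug (a joint): How far the plug still stands out of the tube, m: 0 = fully home, flange against the tube's end; 6 to 10 mm at the start. It is a tight fit that stays where it is left; it slides in only under about 14 N at the jaw.
- cradle (a point): Middle of the tube's axis (within 2 mm) when it lies in the cradle with its closed end against the steel back stop; 46 mm above the table. x runs along the clamp, from trigger to stop; z up. The stop is adjustable and not measured: its face lies 58 to 62 mm ahead. Two wooden V saddles, 16 mm long, 68 wide, up to 42 high, at x = -38 and +40 mm. A tube laid up to 12 mm short is pushed to the stop.
- jaw_face (a point): Centre of the front face of the round black rubber pad (36 mm across) on the jaw, which pushes along +x of the cradle; at the start it is 88 mm before the point cradle, 12 to 20 mm from the plug of a tube that lies against the stop.
- jaw_pad: The jaw's rubber pad, with the clamp's axes (its origin, under the board's centre at first, is of no use). It gives 1 mm per 12 N. The plug is firmly home when the pad bears on it with more than 16 N and it no longer moves; the cardboard tube is crushed if the pad presses with more than 38 N, which a further full stroke would do.
- bar (a joint): Travel of the toothed bar that carries the jaw, m: 0 = fully back (as at the start), at most 0.048. Each full stroke of the trigger advances it one tooth, 8 mm, and a pawl holds it there; a spring of 4 to 5 N pulls it back to 0 when the release tab is held down. The plug is home after three full strokes and part of a fourth.
- trigger_pad (a point): Front (+x) of the free-turning black roller, 14 mm thick, 22 mm wide, on top of the trigger, 145 mm above the table, 145 mm before cradle at rest. Push it level towards -x of the cradle, 29 mm a full stroke (roller to jaw 2.4 : 1); down to 25 mm below it the way is clear. The fixed upright handle (15 mm thick, 26 wide, top 148 mm high) has its front 47 mm behind this point.
- trigger (a joint): Trigger angle, rad: 0 = at rest, 0.52 = hard stop; the first 0.16 are idle; the next tooth is caught at 0.46. Squeeze to 0.46 to 0.50, then let a spring return it below 0.05. At the roller it takes 4 to 8 N while the jaw runs free, 9 to 12 N while the plug slides in, then 0.8 N more per mm once it is home; a steady 13 to 15 N is firm and safe, 17 to 18 N crushes the tube.
- tab_top (a point): Top of the release tab, a ribbed bare steel plate 26 mm long, 22 mm wide, 100 mm above the table, behind the handle (45 mm behind its middle, 245 mm before cradle). Pressed straight down 8 mm (hard stop at 9) with about 6 N, more when the jaw is loaded, and held for half a second with the trigger let go, it lifts the pawl and the jaw springs back.
- label_roll: Bystander: white roll of labels, 64 mm across, 38 mm high, standing on its end; origin under its centre. Leave it alone.
- glue_stick: Bystander: glue stick standing upright, 25 mm across, 88 mm high; origin under its centre. Leave it alone.
- marker_black: Bystander: marker pen with a black cap lying on the table, 138 mm long, 18 mm thick; origin under its centre, long axis y. Leave it alone.
- press: The fixed plywood board, 336 x 110 x 15 mm, that carries cradle and clamp; origin under its centre, x along the clamp as in cradle, which lies at x = +84 mm, y = 0. It lies in another place and direction each time. The tube goes into the cradle from above, plug end (-x) towards the jaw.
Not all that is in view belongs to the job. Of the things that look like the part that bears tube_mid, take the one that is nearest to the robot's base at the start.

How it is judged:
On the way, in this order (a step that is already met when the one before it is completed fails the run):
1. the tube lies in the cradle, plug towards the jaw and still standing out (x of tube_mid in the frame of cradle between -0.015 and 0.004 m and y of tube_mid in the frame of cradle between -0.004 and 0.004 m and z of tube_mid in the frame of cradle below 0.004 m and x of plug_face in the frame of cradle below -0.05 m and value of joint plug above 0.004 m), for 0.2 s.
2. with the trigger squeezed, the jaw presses the plug firmly home (more than 16 N at the pad) (value of joint plug below 0.001 m and contact force between jaw_pad and anything else above 16 N and value of joint trigger above 0.1 rad), for 0.1 s.
At the end, for the whole second after the job is handed in: The plug stands out less than 1 mm; the jaw is back to within 3 mm of its open stop; the tube lies in the cradle, plug towards the jaw, its middle within 12 mm of the point cradle (value of joint plug below 0.001 m and value of joint bar below 0.003 m and distance between tube_mid and cradle below 0.012 m and x of plug_face in the frame of cradle below -0.05 m); the robot touches nothing.
It fails at once if the tube is crushed: the jaw pad presses with more than 38 N (contact force between jaw_pad and anything else above 38 N).
It fails at once if a bystander is moved by more than 3 cm (distance of any of label_roll, glue_stick, marker_black from where it was at the start of the episode above 0.03 m).
It also fails if it takes over 70 s, if anything falls off the work surface, if the arm or the gripper's body presses on something with over 40 N, if the wrist force passes 120 N, or if a joint passes its speed limit or range.

## Working session

There is one attempt and no reset: what is moved stays moved. The work goes in short steps, Python scripts to look and compute and a tool call to move; the robot and the scene stay as the last step left them, time stands still between calls to the robot, and variables do not carry over. Pictures are saved under pics/ and viewed, at most 10 in all, crops included, and the job is handed in when it is done.

Besides the shell and the picture viewer there is one more tool, called after "Emit:" in YAML: its name, and indented under it one key for each argument. drive_tool: Moves the arm, as the interface text tells. Shift numbers are shares of 0.05 m and turn numbers shares of 6 degrees, none past 1 either way. Its arguments: {"type":"object","properties":{"motion":{"type":"array","items":{"type":"array","items":{"type":"array","items":{"type":"number","minimum":-1,"maximum":1}}}},"claw":{"type":"number"},"squeeze":{"type":"number"}},"required":["motion"]}

```bash
mkdir -p pics
cat > h.py <<'E'
from cell import robot
import numpy as np, cv2
from scipy.spatial.transform import Rotation as R
def info(n):
    c=robot.camera_info(n); f=240/np.tan(np.radians(c['vertical_fov'])/2)
    o=c['orientation']
    o=np.array(o,float)
    M=o if o.shape==(3,3) else R.from_quat(o).as_matrix()
    return f,c['cx'],c['cy'],np.array(c['position']),M
def ray(u,v,ci,z):
    f,cx,cy,p,M=ci
    d=M@np.array([(u-cx)/f,(v-cy)/f,1]); return p+d*(z-p[2])/d[2]
def proj(P,ci):
    f,cx,cy,p,M=ci
    q=M.T@(np.array(P)-p); return np.array([cx+f*q[0]/q[2],cy+f*q[1]/q[2]])
def save(n,fn):
    im=robot.get_image(n); cv2.imwrite(fn,cv2.cvtColor(im,cv2.COLOR_RGB2BGR)); return im
E
python3 - <<'E'
from h import *
for n in('top','side'):
    print(robot.camera_info(n)); save(n,f'pics/{n}0.png')
print(robot.get_obs()); print(robot.tip_reach)
E
```

```text
{'vertical_fov': 50.21192345790899, 'cx': 320.57476943600074, 'cy': 240.41840205809882, 'position': array([ 0.42155937, -0.08592898,  1.27257201]), 'orientation': array([ 0.71619415, -0.6965274 ,  0.03648038, -0.02418056])}
{'vertical_fov': 52.3382364635118, 'cx': 319.3527044085845, 'cy': 241.10172506141492, 'position': array([0.22640648, 0.77429187, 0.8691225 ]), 'orientation': array([-0.14137295,  0.89234133, -0.42119692,  0.07958518])}
{'time': 0.1, 'joints': array([ 1.02090909e+00,  1.59016804e-01,  1.59810511e+00, -2.94551535e-06,
        1.38622943e+00, -2.10116132e-01]), 'qvel': array([ 8.23802078e-04, -4.60463864e-05, -3.22263448e-03, -1.89943752e-03,
       -6.15744166e-04, -3.22530427e-04]), 'joint_efforts': array([-1.96447841e-04, -3.96990895e+01, -3.32336962e+01, -3.13467544e-04,
        4.17773961e-03,  4.49306708e-05]), 'position': array([0.19152545, 0.54189797, 0.40379841]), 'tool_rot': array([ 1.69069215e-01,  9.85603788e-01, -8.17154509e-04, -3.24824804e-04]), 'wrist_force': array([-1.09419902, -0.6010852 ,  0.82857909]), 'moment': array([ 0.00365087, -0.00929208,  0.04312383]), 'grasp_force': 0.0, 'grip_width': 0.08550840453997942}
0.1734
```

View pics/top0.png

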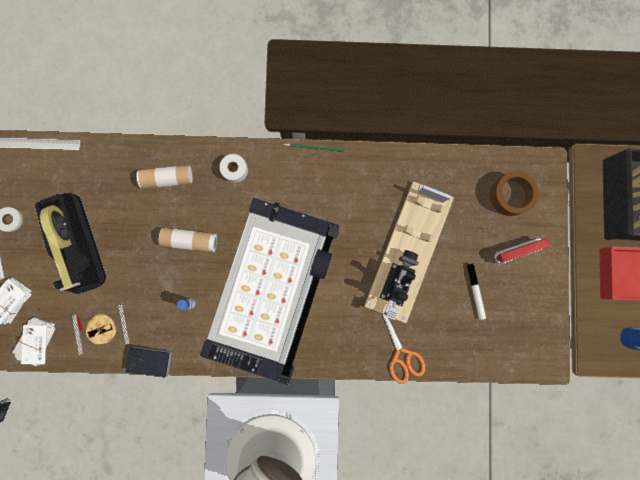

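View pics/side0.png

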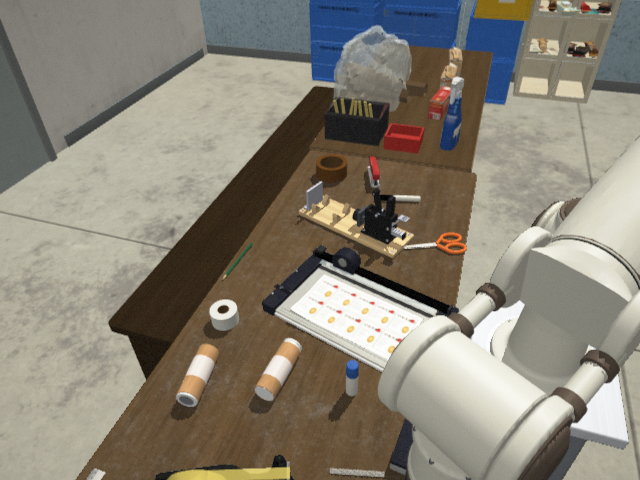

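The nearest tube to the base is the one at about (188,239) in the top view. The clamp board runs from about (386,312) at the trigger end to (433,190) at the stop. I'll zoom in on both.

Run:
```python
from h import *
a=cv2.imread('pics/top0.png'); s=cv2.imread('pics/side0.png')
z=lambda im,x,y,w,h,k:cv2.resize(im[y:y+h,x:x+w],None,fx=k,fy=k,interpolation=cv2.INTER_CUBIC)
A=z(a,355,175,105,150,4)
B=z(a,150,220,75,40,4.8)[:, :360]; C=z(s,245,330,72,80,5)[:, :360]
out=np.zeros((600,790,3),np.uint8); out[:600,:420]=A; out[:192,425:785]=B; out[195:595,425:785]=C
cv2.imwrite('pics/z1.png',out)
t=info('top')
for u,v in((188,239),(160,237),(216,242)): print(ray(u,v,t,.023))
# board corners at z=.015
for u,v in((413,182),(453,194),(406,321),(366,308)): print(ray(u,v,t,.015))
```

```text
[0.52357244 0.21697757 0.023     ]
[0.5265112  0.28508533 0.023     ]
[0.51818404 0.14866827 0.023     ]
[ 0.68304151 -0.33317479  0.015     ]
[ 0.65576313 -0.43368016  0.015     ]
[ 0.33880388 -0.32002327  0.015     ]
[ 0.3677094  -0.22169558  0.015     ]
```

View pics/z1.png

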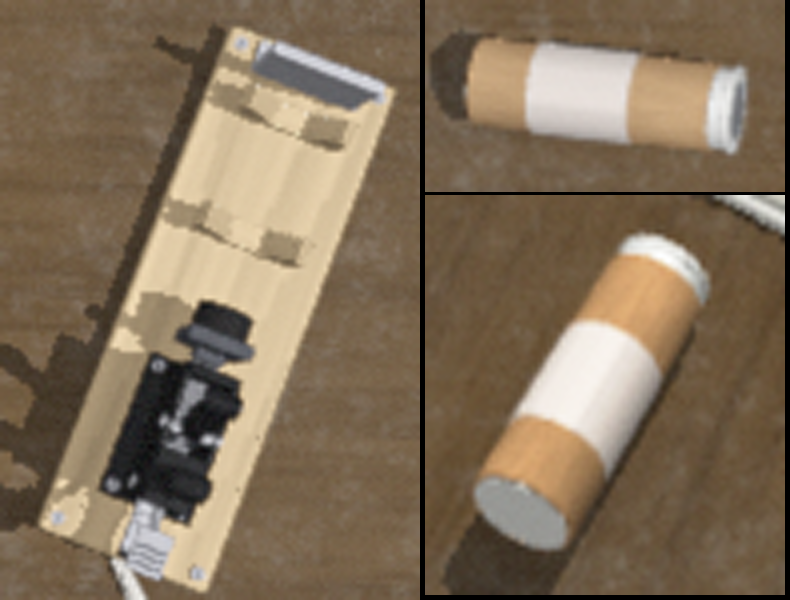

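```bash
cat >> h.py <<'E'
def plan(x,y,z,yaw):
    o=robot.get_obs(); p=o['position']; M=R.from_quat(o['tool_rot']).as_matrix()
    cur=np.degrees(np.arctan2(M[1,0],M[0,0])); d=M.T@(np.array([x,y,z])-p)
    print('t',round(o['time'],2),'pos',p.round(4),'yaw',cur.round(2),'tilt',M[:,2].round(3),'F',np.round(o['wrist_force'],1),'w',round(o['grip_width'],4),'joints',np.round(o['joints'],2))
    print('shift units',(d/.05).round(2),'turn units',round(((cur-yaw+180)%360-180)/6,2))
E
python3 - <<'E'
from h import *
t=info('top')
a=ray(159.5,237,t,.023);b=ray(209.5,242,t,.023);print(a,b,np.linalg.norm(a-b),(a+b)/2,np.degrees(np.arctan2(*(a-b)[[1,0]])))
m=(a+b)/2
plan(m[0],m[1],.33,np.degrees(np.arctan2(*(a-b)[[1,0]])))
print(robot.camera_info('wrist'))
E
```

```text
[0.52647637 0.286296   0.023     ] [0.51773273 0.16445451 0.023     ] 0.12215482325956376 [0.52210455 0.22537526 0.023     ] 85.8953560705651
t 0.1 pos [0.1915 0.5419 0.4038] yaw 160.53 tilt [-0.001 -0.002 -1.   ] F [-1.1 -0.6  0.8] w 0.0855 joints [ 1.02  0.16  1.6  -0.    1.39 -0.21]
shift units [-8.34 -3.76  1.48] turn units 12.44
{'vertical_fov': 59.98763144431645, 'cx': 318.49094481602987, 'cy': 239.9700753314891, 'position': array([0.11493987, 0.56864415, 0.37283233]), 'orientation': array([0.80559893, 0.57080847, 0.090703  , 0.13023448])}
```

Emit:
drive_tool:
  motion:
    - [[-0.7, -0.31, 0.1, 0], [-0.7, -0.31, 0.1, 0], [-0.7, -0.31, 0.1, 0], [-0.7, -0.31, 0.1, 0], [-0.7, -0.31, 0.1, 0], [-0.7, -0.31, 0.1, 0], [-0.7, -0.31, 0.1, 0], [-0.7, -0.31, 0.1, 0]]
  claw: 1

```text
time: 0.9
position: [0.4151, 0.3306, 0.3641]
tool_rot: [0.169, 0.986, -0.0, -0.0]
wrist_force: [0.5, 0.8, 0.1]
grip_width: 0.0853
grasp_force: 0.0
```

Emit:
drive_tool:
  motion:
    - [[-0.7, -0.32, 0.17, 0], [-0.7, -0.32, 0.17, 0], [-0.7, -0.32, 0.17, 0], [-0.64, -0.32, 0.17, 0], [0, 0, 0, 1], [0, 0, 0, 1], [0, 0, 0, 1], [0, 0, 0, 1]]

```text
time: 1.7
position: [0.522, 0.2257, 0.3301]
tool_rot: [0.372, 0.928, -0.0, -0.0]
wrist_force: [0.3, -0.9, 0.0]
grip_width: 0.0855
grasp_force: 0.0
```

Emit:
drive_tool:
  motion:
    - [[0, 0, 0, 1], [0, 0, 0, 1], [0, 0, 0, 1], [0, 0, 0, 1], [0, 0, 0, 1], [0, 0, 0, 1], [0, 0, 0, 1], [0, 0, 0, 1]]

```text
time: 2.5
position: [0.5219, 0.2258, 0.3301]
tool_rot: [0.718, 0.696, -0.0, -0.0]
wrist_force: [0.4, 0.2, -0.1]
grip_width: 0.0854
grasp_force: 0.0
```

Run:
```python
from h import *
plan(.5221,.2254,.33,85.9)
w=info('wrist'); save('wrist','pics/w1.png')
for P in((.5221,.2254,.023),(.5265,.2863,.023),(.5177,.1645,.023)): print(proj(P,w))
np.save('w1.npy',np.array(list(w[3])+list(w[4].ravel())))
```

```text
t 2.5 pos [0.5219 0.2258 0.3301] yaw 88.28 tilt [-0.001 -0.    -1.   ] F [ 0.4  0.2 -0.1] w 0.0854 joints [0.2  0.21 1.69 0.   1.24 0.23]
shift units [-0.01  0.    0.  ] turn units 0.4
[320.01059483 225.34495821]
[324.24712834 134.6032366 ]
[316.30520722 304.71013947]
```

View pics/w1.png

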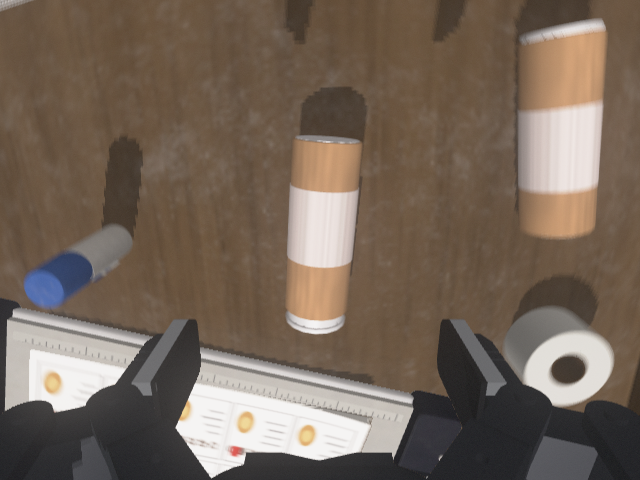

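The tube is centred at about (321,229), where I predicted it, with the plug end nearest the camera. Going down to grasp it.

Emit:
drive_tool:
  motion:
    - [[0, 0, 0.5, 0.4], [0, 0, 0.5, 0], [0, 0, 0.5, 0], [0, 0, 0.5, 0], [0, 0, 0.5, 0], [0, 0, 0.35, 0], [0, 0, 0.19, 0], [0, 0, 0, 0]]

```text
time: 3.35
position: [0.5214, 0.2257, 0.1772]
tool_rot: [0.73, 0.683, -0.001, -0.001]
wrist_force: [-0.1, 0.4, -0.6]
grip_width: 0.0856
grasp_force: 0.0
```

Emit:
drive_tool:
  motion:
    - [[0, 0, 0, 0], [0, 0, 0, 0], [0, 0, 0, 0], [0, 0, 0, 0], [0, 0, 0, 0], [0, 0, 0, 0], [0, 0, 0, 0], [0, 0, 0, 0]]
  claw: 0
  squeeze: 30

```text
time: 4.15
position: [0.5228, 0.226, 0.1801]
tool_rot: [0.731, 0.683, 0.001, 0.001]
wrist_force: [-1.1, -0.0, 6.4]
grip_width: 0.0452
grasp_force: 30.6
```

Emit:
drive_tool:
  motion:
    - [[0, 0, -0.2, 0], [0, 0, -0.6, 0], [0, 0, -0.7, 0], [0, 0, -0.7, 0], [0, 0, -0.7, 0], [0, 0, -0.7, 0], [0, 0, -0.7, 0], [0, 0, -0.1, 0]]

```text
time: 4.95
position: [0.523, 0.2261, 0.4046]
tool_rot: [0.73, 0.683, 0.004, 0.003]
wrist_force: [2.0, 0.2, -0.7]
grip_width: 0.0451
grasp_force: 31.3
```

Run:
```python
from h import *
c=np.array([.590,-.355]); plan(c[0],c[1],.40,-19.5)
```

```text
t 4.95 pos [0.523  0.2261 0.4046] yaw 86.14 tilt [ 0.01   0.002 -1.   ] F [ 2.   0.2 -0.7] w 0.0451 joints [0.2  0.14 1.62 0.   1.37 0.26]
shift units [-11.51   2.12   0.08] turn units 17.61
```

Run:
```python
from h import *
plan(.458,-.308,.42,-19.5)
```

```text
t 4.95 pos [0.523  0.2261 0.4046] yaw 86.14 tilt [ 0.01   0.002 -1.   ] F [ 2.   0.2 -0.7] w 0.0451 joints [0.2  0.14 1.62 0.   1.37 0.26]
shift units [-10.74  -0.58  -0.34] turn units 17.61
```

Emit:
drive_tool:
  motion:
    - [[-0.4, -0.04, -0.03, 0], [-0.7, -0.04, -0.03, 0], [-0.7, -0.04, -0.03, 0], [-0.7, -0.04, -0.03, 0], [-0.7, -0.04, -0.03, 0], [-0.7, -0.04, -0.03, 0], [-0.7, -0.04, -0.03, 0], [-0.7, -0.04, -0.03, 0]]

```text
time: 5.75
position: [0.4875, -0.0386, 0.4095]
tool_rot: [0.731, 0.683, -0.0, -0.001]
wrist_force: [1.2, -0.7, -1.9]
grip_width: 0.0453
grasp_force: 31.3
```

Emit:
drive_tool:
  motion:
    - [[-0.7, -0.04, 0, 0], [-0.7, -0.04, 0, 0], [-0.7, -0.04, 0, 0], [-0.7, -0.04, 0, 0], [-0.7, -0.04, 0, 0], [-0.7, -0.04, 0, 0], [-0.7, 0, 0, 0], [-0.54, 0, 0, 0]]

```text
time: 6.55
position: [0.4572, -0.3096, 0.4092]
tool_rot: [0.731, 0.682, -0.0, -0.001]
wrist_force: [1.0, -0.3, -1.8]
grip_width: 0.0448
grasp_force: 31.3
```

Emit:
drive_tool:
  motion:
    - [[0, 0, 0, 1], [0, 0, 0, 1], [0, 0, 0, 1], [0, 0, 0, 1], [0, 0, 0, 1], [0, 0, 0, 1], [0, 0, 0, 1], [0, 0, 0, 1]]

```text
time: 7.35
position: [0.4577, -0.3077, 0.4092]
tool_rot: [0.946, 0.325, -0.001, -0.001]
wrist_force: [0.2, -0.1, -1.8]
grip_width: 0.0451
grasp_force: 31.1
```

Emit:
drive_tool:
  motion:
    - [[0, 0, 0, 1], [0, 0, 0, 1], [0, 0, 0, 1], [0, 0, 0, 1], [0, 0, 0, 1], [0, 0, 0, 1], [0, 0, 0, 1], [0, 0, 0, 1]]

```text
time: 8.15
position: [0.4577, -0.3077, 0.4092]
tool_rot: [0.996, -0.088, -0.001, -0.001]
wrist_force: [0.1, 0.0, -0.7]
grip_width: 0.0451
grasp_force: 31.1
```

Emit:
drive_tool:
  motion:
    - [[0, 0, 0, 1], [0, 0, 0, 0.6], [0, 0, 0, 0], [0, 0, 0, 0], [0, 0, 0, 0], [0, 0, 0, 0], [0, 0, 0, 0], [0, 0, 0, 0]]

```text
time: 8.95
position: [0.458, -0.308, 0.4107]
tool_rot: [0.986, -0.169, 0.0, 0.0]
wrist_force: [0.7, 0.3, 0.1]
grip_width: 0.0454
grasp_force: 31.1
```

Run:
```python
from h import *
plan(.458,-.308,.42,-19.5)
w=info('wrist'); save('wrist','pics/w2.png')
np.savez('w2.npz',p=w[3],M=w[4])
d=np.array([np.cos(np.radians(-19.5)),np.sin(np.radians(-19.5))]);n=np.array([-d[1],d[0]]); c=np.array([.590,-.355])
for x,y,z in((40,0,15),(-38,34,42),(-38,-34,42),(40,34,42),(40,-34,42),(84,55,15),(84,-55,15),(-88,0,46)):
    q=c+d*x/1000+n*y/1000; print((x,y,z),proj([*q,z/1000],w).round(1))
```

```text
t 8.95 pos [ 0.458  -0.308   0.4107] yaw -19.45 tilt [ 0. -0. -1.] F [0.7 0.3 0.1] w 0.0454 joints [-0.81  0.09  1.66 -0.    1.39  1.1 ]
shift units [ 0.   -0.   -0.19] turn units 0.01
(40, 0, 15) [318.4 -36.8]
(-38, 34, 42) [273.1  71.6]
(-38, -34, 42) [363.3  71.8]
(40, 34, 42) [269.5 -49.2]
(40, -34, 42) [367.3 -49. ]
(84, 55, 15) [ 242.5 -107.5]
(84, -55, 15) [ 394.5 -107. ]
(-88, 0, 46) [318.1 140. ]
```

View pics/w2.png

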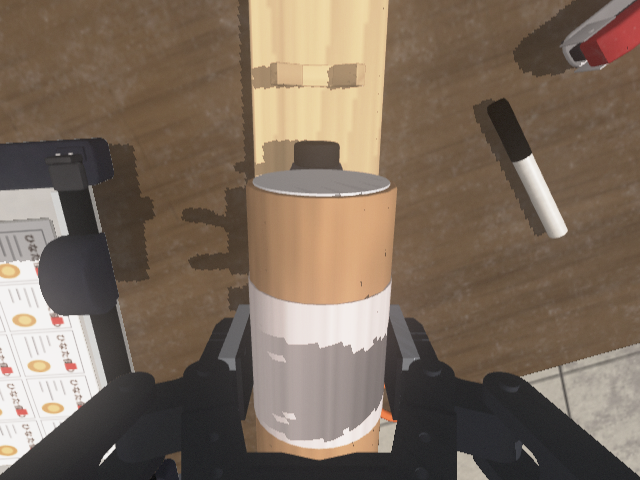

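The near saddle (centre about (317,75)), the jaw (about (317,142)) and the board edges all match the prediction to within about 2 px. Now moving over the cradle, aiming 5 mm short of the stop.

Run:
```python
from h import *
plan(.5853,-.3533,.204,-19.5)
```

```text
t 9.0 pos [ 0.458  -0.308   0.4107] yaw -19.46 tilt [ 0. -0. -1.] F [ 0.2  0.4 -2.4] w 0.0451 joints [-0.81  0.09  1.65  0.    1.39  1.1 ]
shift units [2.7  0.01 4.14] turn units 0.01
```

Emit:
drive_tool:
  motion:
    - [[0.5, 0, 0, 0], [0.5, 0, 0, 0], [0.5, 0, 0, 0], [0.5, 0, 0, 0], [0.5, 0, 0, 0], [0.2, 0, 0, 0], [0, 0, 0, 0], [0, 0, 0, 0]]

```text
time: 9.8
position: [0.5851, -0.3529, 0.4104]
tool_rot: [0.986, -0.169, -0.0, -0.0]
wrist_force: [0.0, 0.2, -0.5]
grip_width: 0.0451
grasp_force: 31.2
```

Emit:
drive_tool:
  motion:
    - [[0, 0, 0.5, 0], [0, 0, 0.6, 0], [0, 0, 0.6, 0], [0, 0, 0.6, 0], [0, 0, 0.6, 0], [0, 0, 0.4, 0], [0, 0, 0.2, 0], [0, 0, 0, 0]]

```text
time: 10.6
position: [0.5844, -0.3526, 0.2343]
tool_rot: [0.986, -0.169, -0.001, -0.001]
wrist_force: [-0.3, -0.1, -0.8]
grip_width: 0.0449
grasp_force: 31.3
```

Run:
```python
from h import *
plan(.5853,-.3533,.204,-19.5)
```

```text
t 10.6 pos [ 0.5844 -0.3526  0.2343] yaw -19.48 tilt [-0.002  0.002 -1.   ] F [-0.3 -0.1 -0.8] w 0.0449 joints [-0.72  0.59  1.39 -0.    1.16  1.19]
shift units [0.02 0.01 0.61] turn units 0.0
```

Emit:
drive_tool:
  motion:
    - [[0, 0, 0.2, 0], [0, 0, 0.15, 0], [0, 0, 0.15, 0], [0, 0, 0.1, 0], [0, 0, 0, 0], [0, 0, 0, 0], [0, 0, 0, 0], [0, 0, 0, 0]]

```text
time: 11.4
position: [0.5854, -0.3532, 0.2062]
tool_rot: [0.986, -0.169, 0.0, 0.0]
wrist_force: [-0.4, -0.1, -1.1]
grip_width: 0.0452
grasp_force: 31.3
```

Run:
```python
from h import *
plan(.5853,-.3533,.204,-19.5)
save('side','pics/s2.png')
a=cv2.imread('pics/s2.png')[160:270,280:440]; cv2.imwrite('pics/s2c.png',cv2.resize(a,None,fx=5,fy=5,interpolation=cv2.INTER_CUBIC))
```

```text
t 11.4 pos [ 0.5854 -0.3532  0.2062] yaw -19.47 tilt [ 0.001 -0.001 -1.   ] F [-0.4 -0.1 -1.1] w 0.0452 joints [-0.72  0.63  1.39 -0.    1.11  1.19]
shift units [-0.    0.    0.04] turn units 0.01
```

View pics/s2c.png

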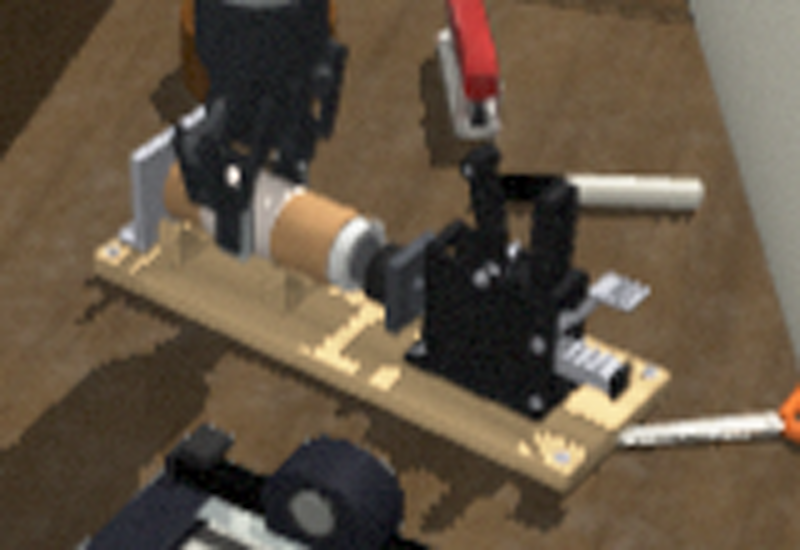

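The tube sits just above the saddles, between the stop and the jaw, with the plug facing the jaw. Lowering about 3 mm and releasing.

Emit:
drive_tool:
  motion:
    - [[0, 0, 0.03, 0], [0, 0, 0.03, 0], [0, 0, 0, 0], [0, 0, 0, 0], [0, 0, 0, 0], [0, 0, 0, 0], [0, 0, 0, 0], [0, 0, 0, 0]]

```text
time: 12.25
position: [0.5856, -0.3529, 0.2034]
tool_rot: [0.986, -0.169, 0.0, -0.0]
wrist_force: [0.7, 3.4, 5.1]
grip_width: 0.0453
grasp_force: 31.8
```

Emit:
drive_tool:
  motion:
    - [[0, 0, 0, 0], [0, 0, 0, 0], [0, 0, 0, 0], [0, 0, 0, 0], [0, 0, 0, 0], [0, 0, 0, 0], [0, 0, 0, 0], [0, 0, 0, 0]]
  claw: 1

```text
time: 13.05
position: [0.5853, -0.353, 0.2027]
tool_rot: [0.986, -0.169, 0.0, 0.0]
wrist_force: [0.2, 0.6, 0.2]
grip_width: 0.085
grasp_force: 0.0
```

Emit:
drive_tool:
  motion:
    - [[0, 0, -0.3, 0], [0, 0, -0.6, 0], [0, 0, -0.6, 0], [0, 0, -0.6, 0], [0, 0, -0.6, 0], [0, 0, -0.3, 0], [0, 0, 0, 0], [0, 0, 0, 0]]

```text
time: 13.85
position: [0.585, -0.3528, 0.3518]
tool_rot: [0.986, -0.169, -0.001, -0.0]
wrist_force: [0.0, -0.1, -0.1]
grip_width: 0.0856
grasp_force: 0.0
```

Run:
```python
from h import *
plan(.5853,-.3533,.204,-19.5)
w=info('wrist'); save('wrist','pics/w3.png')
d=np.array([np.cos(np.radians(-19.5)),np.sin(np.radians(-19.5))]);n=np.array([-d[1],d[0]]); c=np.array([.590,-.355])
for x,y,z in((0,0,69),(-60,0,69),(60,0,69),(-88,0,46),(-145,11,145),(-145,-11,145),(-145,0,152)):
    q=c+d*x/1000+n*y/1000; print((x,y,z),proj([*q,z/1000],w).round(1))
```

```text
t 13.85 pos [ 0.585  -0.3528  0.3518] yaw -19.47 tilt [-0.001  0.001 -1.   ] F [ 0.  -0.1 -0.1] w 0.0856 joints [-0.72  0.47  1.31 -0.    1.36  1.19]
shift units [0.01 0.01 2.96] turn units 0.0
(0, 0, 69) [318.4 226.7]
(-60, 0, 69) [318.2 311.6]
(60, 0, 69) [318.6 128.5]
(-88, 0, 46) [318.2 330.3]
(-145, 11, 145) [298.6 509.5]
(-145, -11, 145) [337.3 509.5]
(-145, 0, 152) [317.9 521.3]
```

View pics/w3.png

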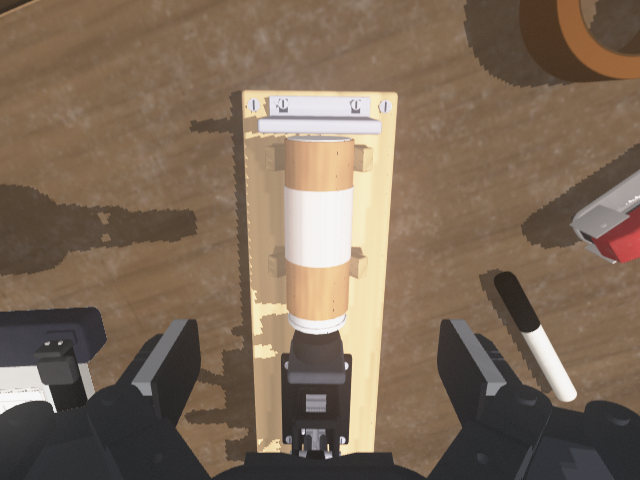

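The tube lies in the cradle, closed end about 5 mm short of the stop (end at v≈137), plug at v≈325 facing the jaw. Next I'll close the fingers and go in front of the trigger roller.

Emit:
drive_tool:
  motion:
    - [[-0.2, 0, 0, 0], [-0.4, 0, 0, 0], [-0.5, 0, 0, 0], [-0.5, 0, 0, 0], [-0.5, 0, 0, 0], [-0.24, 0, 0, 0], [0, 0, 0, 0], [0, 0, 0, 0]]
  claw: 0

```text
time: 14.7
position: [0.4749, -0.3139, 0.3515]
tool_rot: [0.986, -0.169, -0.001, -0.001]
wrist_force: [-0.5, -0.4, -0.4]
grip_width: 0.0
grasp_force: 0.0
```

Emit:
drive_tool:
  motion:
    - [[0, 0, 0.3, 0], [0, 0, 0.4, 0], [0, 0, 0.3, 0], [0, 0, 0, 0], [0, 0, 0, 0], [0, 0, 0, 0], [0, 0, 0, 0], [0, 0, 0, 0]]

```text
time: 15.5
position: [0.4752, -0.3142, 0.3035]
tool_rot: [0.986, -0.169, 0.001, 0.0]
wrist_force: [-0.1, 0.0, -0.2]
grip_width: -0.0
grasp_force: 0.0
```

```bash
cat >> h.py <<'E'
def cf():
    o=robot.get_obs(); d=np.array([np.cos(np.radians(-19.5)),np.sin(np.radians(-19.5))]);n=np.array([-d[1],d[0]]); p=o['position']; e=p[:2]-[.590,-.355]
    F=np.array(o['wrist_force']); print('t',round(o['time'],2),'cradle x,y mm',(e@d*1e3).round(1),(e@n*1e3).round(1),'z',(p[2]*1e3).round(1),'Fx',(F[:2]@d).round(1),'Fy',(F[:2]@n).round(1),'Fz',F[2].round(1),'w',round(o['grip_width'],3))
E
python3 - <<'E'
from h import *
cf()
save('side','pics/s3.png')
a=cv2.imread('pics/s3.png')[150:260,290:450]; cv2.imwrite('pics/s3c.png',cv2.resize(a,None,fx=5,fy=5,interpolation=cv2.INTER_CUBIC))
E
```

```text
t 15.5 cradle x,y mm -121.9 0.1 z 303.5 Fx -0.1 Fy -0.0 Fz -0.2 w -0.0
```

View pics/s3c.png

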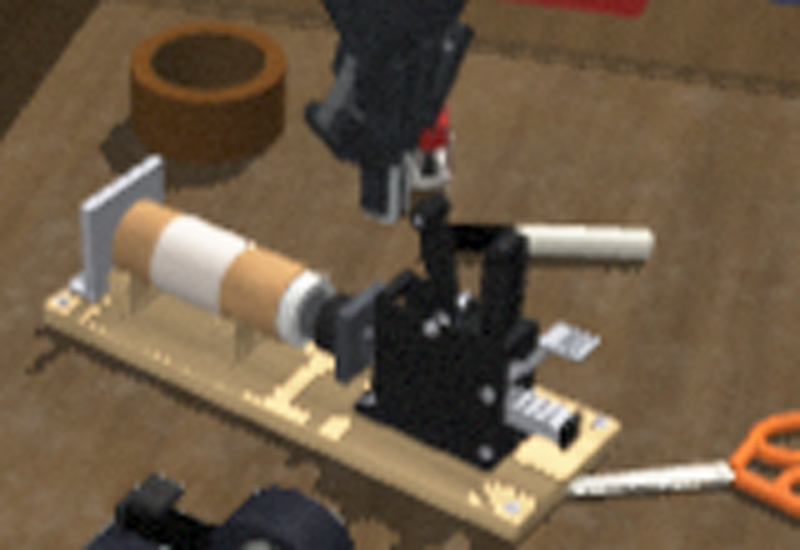

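Fingertips are just in front of the roller, at its height. I'll lower slightly and feel for contact.

Emit:
drive_tool:
  motion:
    - [[-0.1, 0, 0.1, 0], [-0.1, 0, 0, 0], [-0.1, 0, 0, 0], [-0.06, 0, 0, 0], [0, 0, 0, 0], [0, 0, 0, 0], [0, 0, 0, 0], [0, 0, 0, 0]]

```text
time: 16.35
position: [0.4581, -0.308, 0.2978]
tool_rot: [0.986, -0.169, 0.0, -0.0]
wrist_force: [2.5, 0.1, 0.0]
grip_width: -0.0001
grasp_force: 1.0
```

```bash
python3 -c "
from h import *
cf()"
```

```text
t 16.35 cradle x,y mm -140.0 0.3 z 297.8 Fx 2.3 Fy 0.9 Fz 0.0 w -0.0
```

Emit:
drive_tool:
  motion:
    - [[-0.12, 0, 0, 0], [-0.12, 0, 0, 0], [-0.12, 0, 0, 0], [-0.06, 0, 0, 0], [-0.02, 0, 0, 0], [0, 0, 0, 0], [0, 0, 0, 0], [0, 0, 0, 0]]

```text
time: 17.15
position: [0.4377, -0.3008, 0.298]
tool_rot: [0.986, -0.169, 0.001, 0.0]
wrist_force: [6.5, 0.7, -1.3]
grip_width: 0.0001
grasp_force: 2.8
```

```bash
python3 -c "
from h import *
cf()"
```

```text
t 17.15 cradle x,y mm -161.7 0.3 z 298.0 Fx 5.8 Fy 2.8 Fz -1.3 w 0.0
```

Emit:
drive_tool:
  motion:
    - [[-0.02, 0, 0, 0], [0, 0, 0, 0], [0, 0, 0, 0], [0, 0, 0, 0], [0, 0, 0, 0], [0, 0, 0, 0], [0, 0, 0, 0], [0, 0, 0, 0]]

```text
time: 17.95
position: [0.4369, -0.3005, 0.298]
tool_rot: [0.986, -0.169, 0.001, 0.0]
wrist_force: [7.1, -0.2, -1.4]
grip_width: 0.0
grasp_force: 3.2
```

```bash
python3 -c "
from h import *
cf()"
```

```text
t 17.95 cradle x,y mm -162.6 0.3 z 298.0 Fx 6.8 Fy 2.2 Fz -1.4 w 0.0
```

Emit:
drive_tool:
  motion:
    - [[-0.02, 0, 0, 0], [0, 0, 0, 0], [0, 0, 0, 0], [0, 0, 0, 0], [0, 0, 0, 0], [0, 0, 0, 0], [0, 0, 0, 0], [0, 0, 0, 0]]

```text
time: 18.75
position: [0.436, -0.3002, 0.2979]
tool_rot: [0.986, -0.169, 0.002, 0.0]
wrist_force: [7.8, -0.6, -2.6]
grip_width: 0.0001
grasp_force: 3.5
```

```bash
python3 -c "
from h import *
cf()"
```

```text
t 18.75 cradle x,y mm -163.4 0.3 z 297.9 Fx 7.6 Fy 2.0 Fz -2.6 w 0.0
```

Emit:
drive_tool:
  motion:
    - [[-0.02, 0, 0, 0], [0, 0, 0, 0], [0, 0, 0, 0], [0, 0, 0, 0], [0, 0, 0, 0], [0, 0, 0, 0], [0, 0, 0, 0], [0, 0, 0, 0]]

```text
time: 19.55
position: [0.4352, -0.2999, 0.298]
tool_rot: [0.986, -0.169, 0.002, 0.0]
wrist_force: [9.2, -1.4, -3.3]
grip_width: 0.0001
grasp_force: 3.9
```

```bash
python3 -c "
from h import *
cf()"
```

```text
t 19.55 cradle x,y mm -164.3 0.3 z 298.0 Fx 9.2 Fy 1.8 Fz -3.3 w 0.0
```

Emit:
drive_tool:
  motion:
    - [[0.2, 0, 0, 0], [0.2, 0, 0, 0], [0.2, 0, 0, 0], [0.1, 0, 0, 0], [0, 0, 0, 0], [0, 0, 0, 0], [0, 0, 0, 0], [0, 0, 0, 0]]

```text
time: 20.35
position: [0.4672, -0.3113, 0.2976]
tool_rot: [0.986, -0.169, -0.0, -0.0]
wrist_force: [-0.2, -0.3, -0.2]
grip_width: -0.0001
grasp_force: 0.0
```

```bash
cat > jaw.py <<'E'
from h import *
import sys
cf()
b=save('side','pics/%s.png'%sys.argv[1])[:,:,::-1]; a=cv2.imread('pics/s3.png')
k=4; up=lambda i:cv2.resize(i.astype(np.float32),None,fx=k,fy=k,interpolation=cv2.INTER_CUBIC)
def shift(x0,y0,x1,y1):
    m=14; T=up(a[y0:y1,x0:x1]); S=up(b[y0-m:y1+m,x0-m:x1+m])
    r=cv2.matchTemplate(S,T,cv2.TM_CCOEFF_NORMED); _,s,_,l=cv2.minMaxLoc(r); return (l[0]/k-m,l[1]/k-m,round(s,2))
print('jaw',shift(351,206,367,227),'tube',shift(313,190,357,219),'handle',shift(386,196,396,212),'roller',shift(371,188,381,197))
d=np.array([np.cos(np.radians(-19.5)),np.sin(np.radians(-19.5))]);c=np.array([.590,-.355]); s=info('side')
print('px per 8mm',proj([*(c+d*-.080),.046],s)-proj([*(c+d*-.088),.046],s))
E
python3 jaw.py s4
```

```text
t 20.35 cradle x,y mm -130.4 0.2 z 297.6 Fx -0.1 Fy -0.4 Fz -0.2 w -0.0
jaw (-1.0, -0.5, 0.75) tube (0.0, 0.0, 0.99) handle (0.0, 0.0, 0.98) roller (0.25, 0.0, 0.92)
px per 8mm [-2.29704731 -0.97259518]
```

Run:
```python
import cv2,numpy as np
z=lambda f:cv2.resize(cv2.imread(f)[195:235,335:385],None,fx=7.9,fy=7.9,interpolation=cv2.INTER_CUBIC)
cv2.imwrite('pics/cmp.png',np.hstack([z('pics/s3.png'),z('pics/s4.png')]))
```

```text
(no output)
```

View pics/cmp.png

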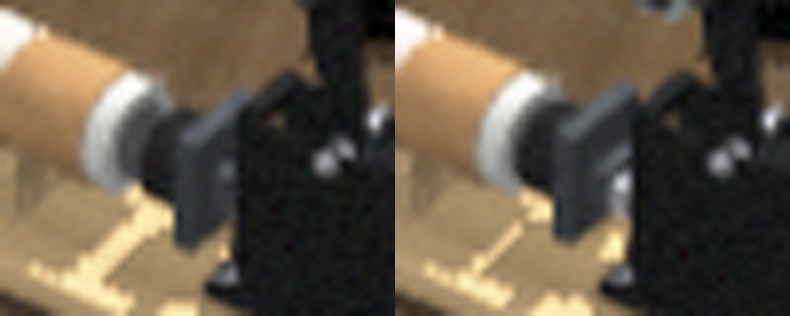

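The jaw has advanced by about 2.2 px, roughly 8 mm, so the first tooth is caught. Stroke 2, same end point.

Emit:
drive_tool:
  motion:
    - [[-0.15, 0, 0, 0], [-0.15, 0, 0, 0], [-0.15, 0, 0, 0], [-0.15, 0, 0, 0], [-0.08, 0, 0, 0], [-0.02, 0, 0, 0], [0, 0, 0, 0], [0, 0, 0, 0]]

```text
time: 21.2
position: [0.4351, -0.3, 0.299]
tool_rot: [0.986, -0.169, 0.003, 0.001]
wrist_force: [7.9, -1.3, 0.5]
grip_width: -0.0001
grasp_force: 3.8
```

```bash
python3 -c "
from h import *
cf()"
```

```text
t 21.2 cradle x,y mm -164.3 0.1 z 299.0 Fx 7.9 Fy 1.4 Fz 0.5 w -0.0
```

Emit:
drive_tool:
  motion:
    - [[0.2, 0, 0, 0], [0.2, 0, 0, 0], [0.2, 0, 0, 0], [0.1, 0, 0, 0], [0, 0, 0, 0], [0, 0, 0, 0], [0, 0, 0, 0], [0, 0, 0, 0]]

```text
time: 22.0
position: [0.4672, -0.3112, 0.2976]
tool_rot: [0.986, -0.169, -0.0, -0.0]
wrist_force: [0.6, 0.1, -0.2]
grip_width: 0.0002
grasp_force: 0.0
```

```bash
python3 jaw.py s5
```

```text
t 22.0 cradle x,y mm -130.4 0.3 z 297.6 Fx 0.6 Fy 0.3 Fz -0.2 w 0.0
jaw (13.0, 14.0, 0.6) tube (-1.5, -0.5, 0.97) handle (0.0, 0.0, 0.98) roller (0.25, 0.0, 0.92)
px per 8mm [-2.29704731 -0.97259518]
```

The tube moved about 5 mm, up to the stop, so stroke 2 was caught. Stroke 3 goes in stages, checking force.

Emit:
drive_tool:
  motion:
    - [[-0.15, 0, 0, 0], [-0.15, 0, 0, 0], [-0.15, 0, 0, 0], [-0.1, 0, 0, 0], [-0.05, 0, 0, 0], [0, 0, 0, 0], [0, 0, 0, 0], [0, 0, 0, 0]]

```text
time: 22.85
position: [0.4401, -0.3016, 0.2993]
tool_rot: [0.986, -0.169, 0.004, 0.001]
wrist_force: [9.0, -0.1, -0.3]
grip_width: -0.0001
grasp_force: 4.4
```

```bash
python3 -c "
from h import *
cf()"
```

```text
t 22.85 cradle x,y mm -159.1 0.3 z 299.3 Fx 8.5 Fy 2.9 Fz -0.3 w -0.0
```

Emit:
drive_tool:
  motion:
    - [[-0.06, 0, 0, 0], [-0.04, 0, 0, 0], [0, 0, 0, 0], [0, 0, 0, 0], [0, 0, 0, 0], [0, 0, 0, 0], [0, 0, 0, 0], [0, 0, 0, 0]]

```text
time: 23.65
position: [0.4357, -0.3, 0.2992]
tool_rot: [0.986, -0.169, 0.004, 0.001]
wrist_force: [12.1, -1.3, -2.5]
grip_width: -0.0002
grasp_force: 5.3
```

```bash
python3 -c "
from h import *
cf()"
```

```text
t 23.65 cradle x,y mm -163.8 0.3 z 299.2 Fx 11.8 Fy 2.8 Fz -2.5 w -0.0
```

Emit:
drive_tool:
  motion:
    - [[-0.01, 0, 0, 0], [0, 0, 0, 0], [0, 0, 0, 0], [0, 0, 0, 0], [0.21, 0, 0, 0], [0.2, 0, 0, 0], [0.2, 0, 0, 0], [0.1, 0, 0, 0]]

```text
time: 24.45
position: [0.4679, -0.3115, 0.2974]
tool_rot: [0.986, -0.169, -0.001, -0.0]
wrist_force: [-0.7, -0.1, -0.5]
grip_width: -0.0002
grasp_force: 0.0
```

```bash
python3 jaw.py s6
```

```text
t 24.45 cradle x,y mm -129.6 0.2 z 297.4 Fx -0.6 Fy -0.3 Fz -0.5 w -0.0
jaw (8.0, -7.75, 0.62) tube (-2.25, -1.0, 0.93) handle (0.0, 0.0, 0.98) roller (0.25, 0.0, 0.92)
px per 8mm [-2.29704731 -0.97259518]
```

Emit:
drive_tool:
  motion:
    - [[-0.15, 0, 0, 0], [-0.15, 0, 0, 0], [-0.1, 0, 0, 0], [0, 0, 0, 0], [0, 0, 0, 0], [0, 0, 0, 0], [0, 0, 0, 0], [0, 0, 0, 0]]

```text
time: 25.3
position: [0.4499, -0.3051, 0.2996]
tool_rot: [0.986, -0.169, 0.005, 0.001]
wrist_force: [11.6, -2.3, -0.1]
grip_width: -0.0002
grasp_force: 6.2
```

```bash
python3 -c "
from h import *
cf()"
```

```text
t 25.3 cradle x,y mm -148.8 0.3 z 299.6 Fx 11.7 Fy 1.7 Fz -0.1 w -0.0
```

Third tooth caught. I'm now in stroke 4 at about 11.7 N, so I'll creep from here.

Emit:
drive_tool:
  motion:
    - [[-0.02, 0, 0, 0], [-0.02, 0, 0, 0], [0, 0, 0, 0], [0, 0, 0, 0], [0, 0, 0, 0], [0, 0, 0, 0], [0, 0, 0, 0], [0, 0, 0, 0]]

```text
time: 26.1
position: [0.4483, -0.3045, 0.2999]
tool_rot: [0.986, -0.17, 0.005, 0.001]
wrist_force: [14.2, -2.7, -0.5]
grip_width: 0.0004
grasp_force: 7.1
```

```bash
python3 -c "
from h import *
cf()"
```

```text
t 26.1 cradle x,y mm -150.4 0.3 z 299.9 Fx 14.3 Fy 2.2 Fz -0.5 w 0.0
```

```bash
python3 -c "
from h import *
for i in range(6): robot.get_image('side'); cf()"
```

```text
t 26.15 cradle x,y mm -150.4 0.3 z 299.9 Fx 15.3 Fy 2.1 Fz -0.4 w -0.0
t 26.2 cradle x,y mm -150.4 0.3 z 299.9 Fx 13.7 Fy 3.0 Fz -0.4 w 0.0
t 26.25 cradle x,y mm -150.4 0.3 z 299.9 Fx 13.6 Fy 2.3 Fz 0.4 w -0.0
t 26.3 cradle x,y mm -150.4 0.3 z 299.8 Fx 14.2 Fy 2.6 Fz -0.9 w -0.0
t 26.35 cradle x,y mm -150.4 0.3 z 299.9 Fx 14.4 Fy 2.6 Fz 0.5 w -0.0
t 26.4 cradle x,y mm -150.4 0.3 z 299.9 Fx 15.2 Fy 2.4 Fz -1.9 w 0.0
```

Steady mean is 14.4 N, which is firm and within the safe range. Letting the trigger go, rising, and going over to the release tab.

Emit:
drive_tool:
  motion:
    - [[0.2, 0, 0, 0], [0.2, 0, 0, 0], [0.1, 0, 0, 0], [0, 0, -0.4, 0], [0, 0, -0.5, 0], [0, 0, -0.4, 0], [0, 0, 0, 0], [0, 0, 0, 0]]

```text
time: 27.2
position: [0.4699, -0.3122, 0.3621]
tool_rot: [0.986, -0.169, -0.0, -0.0]
wrist_force: [-0.4, -0.3, -0.2]
grip_width: -0.0002
grasp_force: 0.0
```

Emit:
drive_tool:
  motion:
    - [[-0.3, 0, 0, 0], [-0.4, 0, 0, 0], [-0.4, 0, 0, 0], [-0.4, 0, 0, 0], [-0.4, 0, 0, 0], [-0.3, 0, 0, 0], [-0.2, 0, 0, 0], [0, 0, 0, 0]]

```text
time: 28.0
position: [0.3562, -0.2718, 0.3614]
tool_rot: [0.986, -0.169, -0.001, -0.001]
wrist_force: [0.6, 0.1, -0.3]
grip_width: -0.0003
grasp_force: 0.0
```

```bash
python3 -c "
from h import *
cf(); print(info('wrist')[3])
s=save('side','pics/s7.png')"
```

```text
t 28.0 cradle x,y mm -248.1 0.4 z 361.4 Fx 0.5 Fy 0.2 Fz -0.3 w -0.0
[ 0.43191736 -0.29886712  0.33025703]
```

Emit:
drive_tool:
  motion:
    - [[0, 0, 0.4, 0], [0, 0, 0.5, 0], [0, 0, 0.4, 0], [0, 0, 0.3, 0], [0, 0, 0, 0], [0, 0, 0, 0], [0, 0, 0, 0], [0, 0, 0, 0]]

```text
time: 28.85
position: [0.3575, -0.2728, 0.2838]
tool_rot: [0.986, -0.169, 0.001, 0.001]
wrist_force: [0.5, -0.8, 0.8]
grip_width: -0.0002
grasp_force: 0.0
```

Emit:
drive_tool:
  motion:
    - [[0, 0, 0.05, 0], [0, 0, 0.05, 0], [0, 0, 0.05, 0], [0, 0, 0.05, 0], [0, 0, 0, 0], [0, 0, 0, 0], [0, 0, 0, 0], [0, 0, 0, 0]]

```text
time: 29.65
position: [0.3572, -0.2725, 0.273]
tool_rot: [0.986, -0.169, 0.0, 0.0]
wrist_force: [0.7, 0.5, 3.3]
grip_width: 0.0
grasp_force: 1.5
```

```bash
python3 -c "
from h import *
cf()"
```

```text
t 29.65 cradle x,y mm -246.9 0.0 z 273.0 Fx 0.5 Fy 0.7 Fz 3.3 w 0.0
```

Contact is where expected. Pressing about 8.5 mm and holding.

Emit:
drive_tool:
  motion:
    - [[0, 0, 0.05, 0], [0, 0, 0.05, 0], [0, 0, 0.05, 0], [0, 0, 0.01, 0], [0, 0, 0, 0], [0, 0, 0, 0], [0, 0, 0, 0], [0, 0, 0, 0]]

```text
time: 30.45
position: [0.3571, -0.2726, 0.266]
tool_rot: [0.986, -0.169, -0.0, 0.0]
wrist_force: [-5.8, 3.5, 15.0]
grip_width: -0.0001
grasp_force: 8.2
```

```bash
python3 jaw.py s8
```

```text
t 30.45 cradle x,y mm -247.0 -0.1 z 266.0 Fx -6.6 Fy 1.3 Fz 15.0 w -0.0
jaw (0.25, 0.0, 0.83) tube (-1.75, -1.0, 0.85) handle (0.0, 0.0, 0.93) roller (0.0, 0.0, 0.94)
px per 8mm [-2.29704731 -0.97259518]
```

Emit:
drive_tool:
  motion:
    - [[0, 0, 0.01, 0], [0, 0, 0, 0], [0, 0, 0, 0], [0, 0, 0, 0], [0, 0, 0, 0], [0, 0, 0, 0], [0, 0, 0, 0], [0, 0, 0, 0]]

```text
time: 31.3
position: [0.3571, -0.2727, 0.266]
tool_rot: [0.986, -0.169, -0.001, 0.0]
wrist_force: [-6.0, 3.8, 18.8]
grip_width: -0.0002
grasp_force: 10.0
```

Emit:
drive_tool:
  motion:
    - [[0, 0, -0.2, 0], [0, 0, -0.5, 0], [0, 0, -0.6, 0], [0, 0, -0.6, 0], [0, 0, -0.6, 0], [0, 0, 0, 0], [0, 0, 0, 0], [0, 0, 0, 0]]

```text
time: 32.1
position: [0.3568, -0.2719, 0.3875]
tool_rot: [0.986, -0.169, -0.001, -0.001]
wrist_force: [-0.8, -0.0, -0.0]
grip_width: 0.0001
grasp_force: 0.0
```

```bash
python3 jaw.py s9
python3 - <<'E'
import cv2,numpy as np
z=lambda f:cv2.resize(cv2.imread(f)[175:245,295:425],None,fx=6,fy=4.2*6/4.2/1.42,interpolation=cv2.INTER_CUBIC)
cv2.imwrite('pics/fin.png',np.vstack([z('pics/s3.png'),z('pics/s9.png')]))
E
```

```text
t 32.1 cradle x,y mm -247.6 0.4 z 387.5 Fx -0.7 Fy -0.3 Fz -0.0 w 0.0
jaw (0.25, 0.0, 0.83) tube (-1.75, -1.0, 0.85) handle (0.0, 0.0, 0.98) roller (0.0, 0.0, 0.94)
px per 8mm [-2.29704731 -0.97259518]
```

View pics/fin.png

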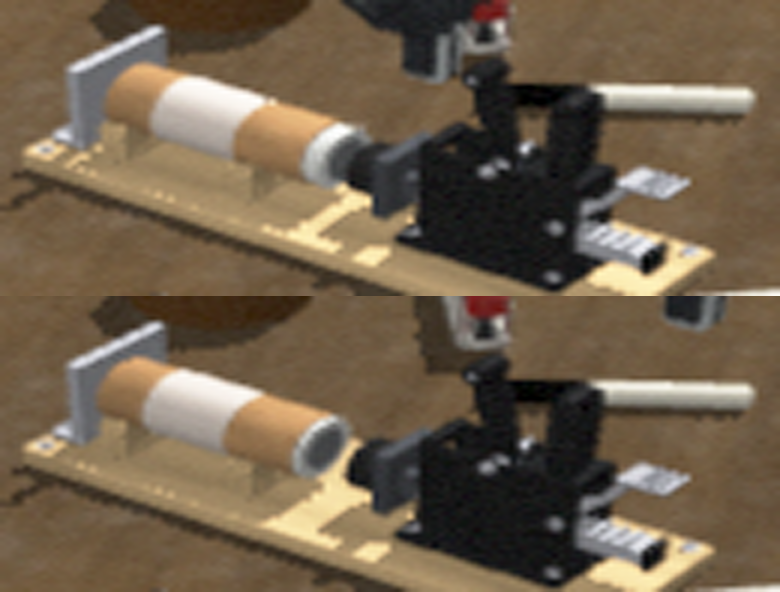

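The jaw is fully back, the plug is home with only its flange showing, and the tube lies in the cradle against the stop. The arm is clear, so I'm handing in.

```bash
python3 -c "
from h import *
print(robot.job_done())"
```

```text
the job is handed in; nothing more can be done
None
```

The job is handed in, but no verdict came back: the final picture shows the tube against the stop with its plug home and the jaw sprung back, and the last squeeze was stopped at about 14.4 N at the roller.

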